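# Lock the sharps bin with the square key

## Task

Take the blue-handled square key from its green stand, set it fully and squarely into the socket of the lock screw on the sharps-bin holder, and only then turn the screw clockwise until its white line points at the green mark. Feel for the socket gently, never forcing the key or tilting it in the socket, then stand the key back in its stand, let go and leave the other things alone.

Things in the scene. Friction and masses are not known exactly. Their poses are not given: they have to be found in the camera images.
- key_grip (a point): Centre of the key's handle, a blue bar 60 mm long (x), 16 mm thick (y: pinch it here, from above), 26 mm high (z). The key stands upright in its stand, about 140 g. z is the shank axis, up from tip to handle; the tip is 65 mm below this point. Under the handle: a 14 mm neck, a 30 mm collar (30 to 35 mm above the tip), then the square shank.
- key_tip (a point): Centre of the lower end of the key's 12 mm square shank, bevelled 1.5 mm; its flats are parallel to the handle's x and y, axes as key_grip. A quarter turn of the key fits the socket just as well.
- stand_hole (a point): Centre of the hole's mouth on top of the green stand, a fixed block 80 x 80 x 45 mm. The round hole is 19 mm wide, goes right through and takes the key at any yaw. z up. Parked, the key's collar lies on the block: the tip is 30 mm below this point, the handle's centre 35 mm above it.
- holder: Fixed steel base plate 170 x 280 mm of the sharps-bin holder, origin under its centre on the table, z up. It carries the yellow bin with red lid (137 mm wide, centred at y +66 mm, top 124 mm above the table) and, centred at y -85 mm, the grey lug with a face sloping 0.20 rad, which carries the lock screw.
- slot (a point): Middle of the slot in the lug, at the level of the screw head's top face (about 73 mm above the table). z is the screw's axis, leaning 0.20 rad from vertical towards -x (roughly to the robot); x runs along the slot, up the slope to the green mark. NOTE: the screw sits anywhere from -11 to +11 mm along x from this point (0 in y); this is not reported: feel or look for it.
- mark (a point): The green mark, 16 x 7 mm, on the lug, 57 mm up the slope from the slot middle. Below it the screw: a flat-topped steel head 48 mm square, 18 mm thick, on a brass washer; in its middle a square socket 13.5 mm wide and 14 mm deep with a 2.5 mm bevel. Fully home, the key tip is 14 mm below the head top. About 6 N sideways makes the screw slip along its slot.
- screw (a joint): Turn of the screw, rad, clockwise from above; starts at 0 to 0.4, stays as left (friction 0.08 N m). Seen along its axis from above, its white line (socket to head edge) lies 1.4 minus this value anticlockwise from x of slot: at 1.4 it points at the green mark. One pair of socket flats is parallel to the line. It can turn on past the mark. It sinks 1 mm per rad.
- gel_center (a point): Bystander: clear gel bottle with blue cap, 54 mm wide, 130 mm high; the point is half-way up.
- jar_center (a point): Bystander: glass jar with red lid, 68 mm wide, 75 mm high; the point is half-way up.
- vial_center (a point): Bystander: amber vial with blue cap, 32 mm wide, 45 mm high; the point is half-way up.
Not all that is in view belongs to the job. Leave any pink or red look-alike of the part that bears key_grip alone. What is shaped like the part that bears stand_hole but purple is not meant.

How it is judged (in metres and radians):
On the way, in this order (a step that is already met when the one before it is completed fails the run):
1. the key is fully and squarely in the screw's socket, and the screw has not been turned yet (z of key_tip in the frame of slot below -0.0085 m and y of key_tip in the frame of slot between -0.006 and 0.006 m and x of key_tip in the frame of slot between -0.017 and 0.017 m and angle between the z axis of key_grip and the z axis of slot, either way round below 0.12 rad and value of joint screw below 0.6 rad), for 0.2 s.
2. with the key still square in the socket, the screw's white line is brought to the green mark (z of key_tip in the frame of slot below -0.0085 m and y of key_tip in the frame of slot between -0.006 and 0.006 m and x of key_tip in the frame of slot between -0.017 and 0.017 m and angle between the z axis of key_grip and the z axis of slot, either way round below 0.12 rad and value of joint screw between 1.27 and 1.53 rad), for 0.2 s.
At the end, for the whole second after the job is handed in: The screw's white line points at the green mark (joint 1.40 +/- 0.13 rad), and the key stands released, at rest and upright (within 0.1 rad) in its stand, its tip at least 26 mm below the hole's mouth and within 8 mm of the hole's centre (value of joint screw between 1.27 and 1.53 rad and horizontal distance between key_tip and stand_hole below 0.008 m and z of key_tip in the frame of stand_hole below -0.026 m and angle between key_grip's own z axis and vertical below 0.1 rad and linear speed of key below 0.02 m/s and contact force between the fingers and key below 0.1 N); the robot touches nothing.
It fails at once if the key is pressed or wrung on the screw or its holder with more than 35 N, summed over the touching points (contact force between key and holder above 35 N).
It fails at once if the screw is turned while the key is not fully in and square (within 0.12 rad) (velocity of joint screw above 0.2 rad/s and value of joint screw above 0.55 rad and not (z of key_tip in the frame of slot below -0.0085 m and y of key_tip in the frame of slot between -0.006 and 0.006 m and x of key_tip in the frame of slot between -0.017 and 0.017 m and angle between the z axis of key_grip and the z axis of slot, either way round below 0.12 rad)).
It fails at once if the screw is turned well past the mark (value of joint screw above 1.75 rad).
It fails at once if the gripper pushes on the bin holder or its screw (contact force between the fingers and holder above 3 N).
It fails at once if the gel bottle, the jar or the vial is disturbed (distance of any of gel_center, jar_center, vial_center from where it was at the start of the episode above 0.02 m).
It also fails if it takes over 72 s, if anything falls off the work surface, if the arm or the gripper's body presses on something with over 40 N, if the wrist force passes 120 N, or if a joint passes its speed limit or range.

## Robot

A 6-joint arm with a two-finger parallel gripper is mounted at the origin on the work surface. World frame = base frame: x ahead of the robot, y to its left, z up, the work surface at z = 0. Lengths are in m, angles in degrees, forces in N, time in s.
With the tool pointing down it reaches from about 0.325 to 0.775 m from the base axis. Payload 5.5 kg.
Tool frame: the origin (TCP) lies midway between the tips of the shut fingers; the grasp point (between the pads) lies 19 mm behind it; z points along the fingers, y is the line along which they close (so a half turn about z gives the same grasp; the last joint's range is limited). The gripper opens to 88 mm and grips with 3 to 60 N. Pads are 20 mm wide; open, the fingers measure 115 mm over their backs; the gripper's body (75 mm by 178 mm) begins 61 mm behind the grasp point.
Start: joints at [72.611, 5.22, 70.514, -0, 104.267, -3.249], TCP at [0.147, 0.582, 0.223] pointing down, gripper open.
Joint ranges: [-164.24, 164.24], [-49.07, 125.15], [9.68, 141.18], [-86.29, 266.29], [3.28, 154.24], [-151.56, 151.56]. Speed limits (degrees/s): [147.25, 147.25, 172.46, 180, 180, 180].

## Interface

Orientations are given as a 3x3 rotation matrix whose columns are the frame's x, y, z axes.
In Python, from plant import env gives the robot as it stands.
- The arm moves only by the shell command python3 -m pendant 'ROWS' [FORCE]. ROWS is JSON, a list of rows, each a list of 3 entries, a list of its own where there are three numbers: the turn, a rotation vector about the tool's x, y, z in rad, then the shift along the tool's x, y, z in m, then the closure in counts, from 0 (fully open) to 255 (shut). A call has 1 to 20 rows; each row is the pose to reach, as a shift and turn from the pose commanded when the call began, along the tool's axes at that moment; what a row does not reach only later rows make up. A row lasts 1/8 s, in which the tool goes at most 62.5 mm and 10.7 degrees, less where a joint would pass 70% of its speed; a pose out of reach is approached as far as the arm can. A call with a gripper value outside its range is refused whole. The fingers move at their own pace and stop on an object; FORCE is the grip in N (left out, the last holds). Time passes only in rows, so rows that repeat a pose let the fingers close. It gives the time, the measured TCP pose, the force, the opening and the grip force at its end, in the units of the state.
- env.read_state(): the state, without advancing time (a new reading comes with each control period).
- env.snapshot(name): name is "side" or "top" or "wrist"; returns a dict with "pixels" (400x640x3 uint8, red, green, blue), "fx", "fy", "cx", "cy" (pixels), "world_to_cam" (4x4, takes a point from world to camera coordinates); the wrist camera has in their place "mount" (4x4, takes a point from camera to tool coordinates, whose origin is the TCP and whose axes are the flange's). Camera axes: x right, y down, z forward; pixel columns grow to the right and rows downward; lengths in m; the calibration is good to about 2 mm. A picture is of the moment at which its call begins: read the wrist's pose just before it. There is no depth.
- env.job_done(): hands the job in; it is judged then, once.
The state is a dict: "t": time; "q": joint angles; "dq": joint speeds; "joint_efforts": joint torques, N m; "ee_pos": TCP position; "ee_rot": TCP orientation; "contact_force": force on the tool from outside, world axes, zero at the start; "ft_torque": the same for the moment, N m; "gripper_width": finger opening in m; "grip_force": force on a finger pad.
Only numpy, scipy, OpenCV 4.12 (cv2) and the standard library are available. Lean on these libraries where they do the work, as an engineer would, in place of code of your own. Each camera call takes 0.05 s, during which the arm holds its last target. There are 200 camera calls.

## Working session

There is one attempt and no reset: what is moved stays moved. The work goes in short steps, Python scripts to look and compute and a shell command to move; the robot and the scene stay as the last step left them, time stands still between calls to the robot, and variables do not carry over. Pictures are saved under pics/ and viewed, at most 10 in all, crops included, and the job is handed in when it is done.

```bash
ls; mkdir -p pics
cat > h.py <<'E'
import numpy as np, cv2
from plant import env
def snap(name,save=None):
    s=env.read_state(); d=env.snapshot(name)
    K=np.array([[d['fx'],0,d['cx']],[0,d['fy'],d['cy']],[0,0,1]])
    if name=='wrist':
        T=np.eye(4);T[:3,:3]=np.array(s['ee_rot']);T[:3,3]=s['ee_pos'];C=T@np.array(d['mount'])
    else: C=np.linalg.inv(np.array(d['world_to_cam']))
    im=np.array(d['pixels'])
    if save: cv2.imwrite(save,im[:,:,::-1])
    return im,K,C
def ray(K,C,uv):
    v=C[:3,:3]@np.linalg.inv(K)@np.array([uv[0],uv[1],1.]); return C[:3,3],v/np.linalg.norm(v)
def onplane(K,C,uv,z):
    o,v=ray(K,C,uv); return o+v*(z-o[2])/v[2]
def proj(K,C,p):
    c=np.linalg.inv(C)@np.append(p,1); u=K@c[:3]; return u[:2]/u[2]
def blobs(im,lo,hi,amin=30):
    hsv=cv2.cvtColor(im,cv2.COLOR_RGB2HSV); m=cv2.inRange(hsv,np.array(lo),np.array(hi))
    cs,_=cv2.findContours(m,cv2.RETR_EXTERNAL,cv2.CHAIN_APPROX_NONE)
    return sorted([c for c in cs if cv2.contourArea(c)>amin],key=cv2.contourArea,reverse=True),m
E
python3 - <<'E'
from h import *
s=env.read_state(); print(s)
for n in ['top','side','wrist']:
    im,K,C=snap(n,f'pics/{n}0.png'); print(n,K[0,0],K[1,1],K[:2,2],np.round(C,3).tolist())
E
```

```text
pics
{'t': 0.0, 'q': array([ 7.26112149e+01,  5.26407635e+00,  7.05818902e+01,  1.28355948e-03,
        1.04265202e+02, -3.24889527e+00]), 'dq': array([ 0.08852503, -0.04713861, -0.00849702, -0.09750086,  0.06987801,
        0.03465098]), 'joint_efforts': array([-5.28419569e-04, -4.46439922e+01, -4.06447470e+01,  6.96712872e-02,
        2.91340565e-02, -1.49106268e-04]), 'ee_pos': array([0.14648446, 0.58154661, 0.22149665]), 'ee_rot': array([[-9.69703477e-01,  2.44284273e-01, -6.00570658e-04],
       [ 2.44284976e-01,  9.69701731e-01, -1.84508923e-03],
       [ 1.31648126e-04, -1.93589983e-03, -9.99998117e-01]]), 'contact_force': array([0.38412194, 0.78000408, 0.22232889]), 'ft_torque': array([0.00031204, 0.00569677, 0.06002574]), 'grip_force': 0.0, 'gripper_width': 0.0878322704587139}
top 409.1906724172217 409.1906724172217 [316.5340505  190.70236941] [[0.064, -0.974, 0.216, 0.407], [-0.998, -0.061, 0.02, -0.068], [-0.006, -0.216, -0.976, 0.834], [0.0, 0.0, 0.0, 1.0]]
side 363.25273770268245 363.25273770268245 [316.77209547 195.05129985] [[-0.804, -0.464, 0.371, 0.315], [-0.594, 0.634, -0.495, 0.259], [-0.005, -0.619, -0.786, 0.583], [0.0, 0.0, 0.0, 1.0]]
wrist 309.05464309522444 309.05464309522444 [318.46433577 197.88157041] [[0.244, 0.938, 0.247, 0.079], [0.97, -0.236, -0.064, 0.598], [-0.001, 0.255, -0.967, 0.384], [0.0, 0.0, 0.0, 1.0]]
```

View pics/top0.png

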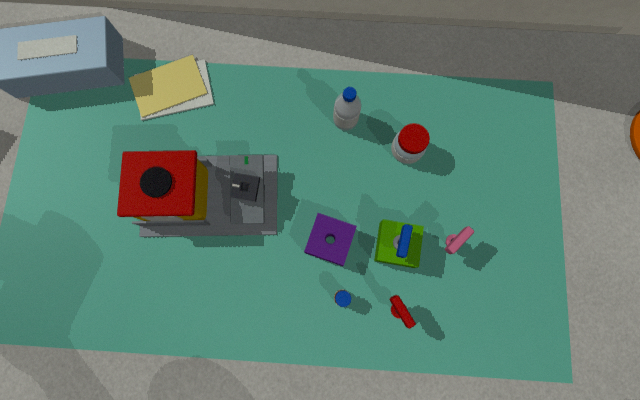

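View pics/side0.png

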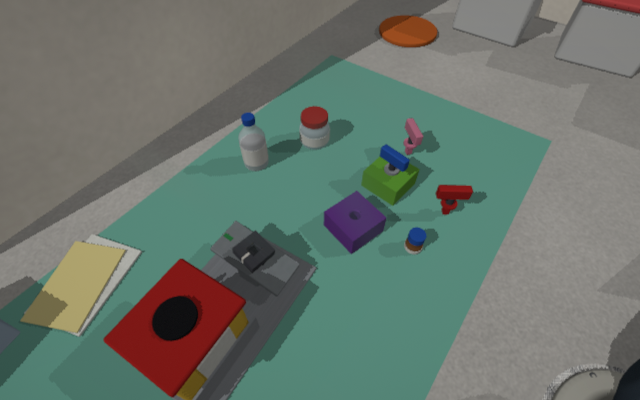

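Top view: the green stand is at about (400,243) with the blue handle at (404,241). The purple decoy is at (331,240), the lug and screw at (247,187) with the white line pointing left, and the green mark at (247,160). The side view agrees: stand (390,178), screw head (250,250), mark (228,237).

Run:
```python
from h import *
T=snap('top');S=snap('side')
def show(n,lo,hi,roi,zs,v=T,amin=8):
    cs,_=blobs(v[0],lo,hi,amin)
    for c in cs:
        m=cv2.minAreaRect(c); x,y=m[0]
        if not(roi[0]<x<roi[1] and roi[2]<y<roi[3]): continue
        print(n,np.round(m[0],1),np.round(m[1],1),round(m[2]),cv2.contourArea(c))
        for z in zs: print('   z',z,onplane(v[1],v[2],m[0],z).round(4), [onplane(v[1],v[2],p,z)[:2].round(3).tolist() for p in cv2.boxPoints(m)])
show('blue',(105,150,60),(125,255,255),(360,440,210,270),[.093])
show('stand',(35,120,60),(45,255,255),(360,440,210,280),[.045])
show('mark',(50,120,60),(70,255,200),(230,265,150,175),[.07])
show('lid',(0,200,80),(5,255,255),(100,210,130,230),[.124])
show('blueS',(105,150,60),(125,255,255),(360,440,130,180),[.08],S)
show('markS',(50,120,60),(70,255,200),(210,245,225,250),[.07],S)
cv2.imwrite('pics/c.png',np.hstack([cv2.resize(T[0][140:215,210:290],None,fx=5,fy=5,interpolation=2),cv2.resize(S[0][215:290,205:285],None,fx=5,fy=5,interpolation=2)])[:,:,::-1])
```

```text
blue [403.8 240.6] [10.3 32.8] 12 286.5
   z 0.093 [ 0.4888 -0.216   0.093 ] [[0.461, -0.201], [0.52, -0.212], [0.517, -0.231], [0.459, -0.219]]
stand [399.1 243.5] [44.4 41.8] 9 1141.5
   z 0.045 [ 0.488  -0.2167  0.045 ] [[0.453, -0.169], [0.533, -0.18], [0.524, -0.265], [0.445, -0.252]]
mark [246.  159.5] [7. 2.] 90 12.0
   z 0.07 [0.6296 0.0884 0.07  ] [[0.637, 0.091], [0.637, 0.087], [0.623, 0.086], [0.622, 0.09]]
lid [156.  183.5] [65. 78.] 90 4632.0
   z 0.124 [0.5593 0.2336 0.124 ] [[0.615, 0.314], [0.624, 0.172], [0.505, 0.156], [0.497, 0.293]]
blueS [393.8 157.6] [31.8 13.9] 33 366.5
   z 0.08 [ 0.4882 -0.219   0.08  ] [[0.518, -0.206], [0.523, -0.243], [0.458, -0.232], [0.456, -0.197]]
markS [228.  236.5] [8.3 3.1] 34 19.0
   z 0.07 [0.6242 0.0923 0.07  ] [[0.631, 0.095], [0.633, 0.09], [0.617, 0.09], [0.616, 0.095]]
```

View pics/c.png

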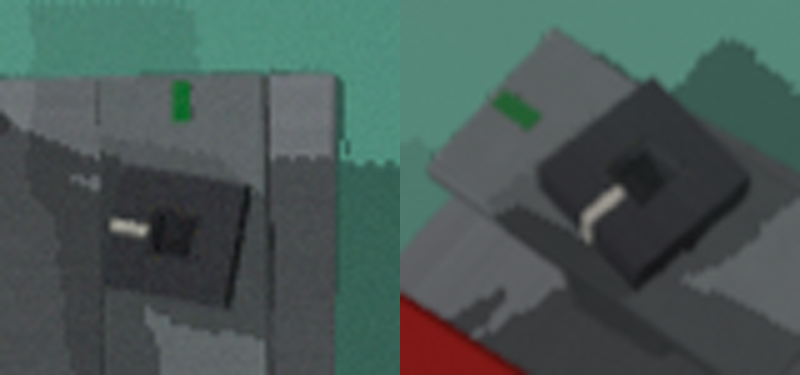

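The crop shows the head slightly rotated in plan, with its line pointing to image left (world +y). Next I take a close wrist look straight down the screw axis.

```bash
P='[[0,0,-0.246],[-0.528,-0.377,0.02],0]'; python3 -m pendant '[[[0,0,-0.246],[-0.528,-0.377,0.02],0],[[0,0,-0.246],[-0.528,-0.377,0.02],0],[[0,0,-0.246],[-0.528,-0.377,0.02],0],[[0,0,-0.246],[-0.528,-0.377,0.02],0],[[0,0,-0.246],[-0.528,-0.377,0.02],0],[[0,0,-0.246],[-0.528,-0.377,0.02],0],[[0,0,-0.246],[-0.528,-0.377,0.02],0],[[0,0,-0.246],[-0.528,-0.377,0.02],0],[[0,0,-0.246],[-0.528,-0.377,0.02],0],[[0,0,-0.246],[-0.528,-0.377,0.02],0],[[0,0,-0.246],[-0.528,-0.377,0.02],0],[[0,0,-0.246],[-0.528,-0.377,0.02],0],[[0,0,-0.246],[-0.528,-0.377,0.02],0],[[0,0,-0.246],[-0.528,-0.377,0.02],0]]'
python3 - <<'E'
from h import *
im,K,C=snap('wrist','pics/w1full.png'); np.savez('w1.npz',im=im,K=K,C=C)
print(C.round(3).tolist())
cv2.imwrite('pics/w1.png',cv2.resize(im[60:360,120:520],None,fx=2,fy=2,interpolation=2)[:,:,::-1])
E
```

```text
t: 2.0
ee_pos: [0.5659, 0.0888, 0.2032]
ee_rot: [[-1.0, -0.001, 0.001], [-0.001, 1.0, 0.0], [-0.001, 0.0, -1.0]]
contact_force: [0.1, 0.0, 0.4]
gripper_width: 0.088
grip_force: 0.0
[[-0.001, 0.967, 0.256, 0.496], [1.0, 0.001, 0.001, 0.088], [0.001, 0.256, -0.967, 0.365], [0.0, 0.0, 0.0, 1.0]]
```

View pics/w1.png

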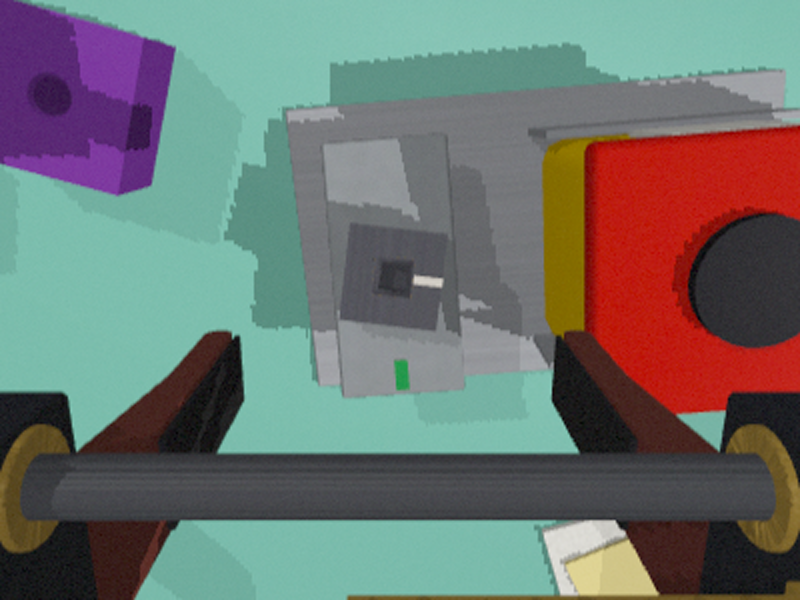

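Wrist view (crop scale 2, offset 120,60): the head has corners near (351,222), (447,235), (437,331) and (340,318). The socket centre is about (394,277), the line runs to (442,283), the mark is at (402,374), and the lug edges run (322,143)→(342,397) and (447,133)→(463,388).

```bash
cat > m.py <<'E'
from h import *
from scipy.ndimage import map_coordinates
def refine(g,a,b,w=4):
    a,b=np.array(a,float),np.array(b,float);d=(b-a)/np.linalg.norm(b-a);n=np.array([-d[1],d[0]])
    ts=np.linspace(.08,.92,40)*np.linalg.norm(b-a);ss=np.arange(-w,w+.01,.25);P=[]
    for t in ts:
        q=a+d*t+ss[:,None]*n; pr=map_coordinates(g,[q[:,1],q[:,0]],order=1)
        k=np.abs(np.gradient(cv2.GaussianBlur(pr[None],(5,1),0)[0])); i=k.argmax(); P.append(q[i])
    P=np.array(P,np.float32)
    l=cv2.fitLine(P,cv2.DIST_HUBER,0,.01,.01).ravel(); 
    r=np.abs((P-l[2:])@np.array([-l[1],l[0]])); P=P[r<1]; l=cv2.fitLine(P,cv2.DIST_L2,0,.01,.01).ravel()
    v=l[:2]*np.sign(l[:2]@d); return l[2:],v,len(P)
def X(l1,l2):
    A=np.array([l1[1],-l2[1]]).T; s=np.linalg.solve(A,l2[0]-l1[0]); return l1[0]+s[0]*l1[1]
def onpl(K,C,uv,p,n):
    o,v=ray(K,C,uv); return o+v*((p-o)@n)/(v@n)
def frame(psi):
    z=np.array([-np.sin(.2)*np.cos(psi),-np.sin(.2)*np.sin(psi),np.cos(.2)])
    x=np.array([np.cos(.2)*np.cos(psi),np.cos(.2)*np.sin(psi),np.sin(.2)])
    return np.array([x,np.cross(z,x),z]).T
def tri(vs):
    A=np.zeros((3,3));b=np.zeros(3)
    for K,C,uv in vs:
        o,v=ray(K,C,uv);Q=np.eye(3)-np.outer(v,v);A+=Q;b+=Q@o
    p=np.linalg.solve(A,b); return p,[np.round(proj(K,C,p)-uv,1).tolist() for K,C,uv in vs]
E
cat > a.py <<'E'
from m import *
d=np.load('w1.npz');im,K,C=d['im'],d['K'],d['C'];g=im.astype(float).mean(2)
f=lambda x,y:np.array([x/2+120,y/2+60])
cs,_=blobs(im,(50,120,60),(75,255,200),20)
mk=[cv2.minAreaRect(c)[0] for c in cs]; cs=[c for c,m in zip(cs,mk) if abs(m[0]-321)<8 and abs(m[1]-247)<8]
mw=np.mean([c[0] for c in cs[0]],0); print('mark px',mw)
M,e=tri([(K,C,mw)]+[(k,c,p) for (_,k,c),p in [(snap('top'),(246,159.5)),(snap('side'),(228,236.5))]]); print('mark tri',M.round(4),e)
L=[refine(g,f(*a),f(*b)) for a,b in [((322,143),(342,397)),((447,133),(463,388))]]
psi=0
for _ in range(5):
    R=frame(psi); Mz=onplane(K,C,mw,.0645)
    ds=[]
    for c,v,n in L:
        q=onpl(K,C,c+60*v,Mz,R[:,2])-onpl(K,C,c-60*v,Mz,R[:,2]); ds.append(np.arctan2(q[1],q[0]))
    psi=np.mean(ds)
print('psi lug edges',ds,[l[2] for l in L])
# plate left edge
c,v,n=refine(g,f(287,109),f(318,385)); q=onplane(K,C,c+60*v,.01)-onplane(K,C,c-60*v,.01); print('plate edge',np.arctan2(q[1],q[0]),n)
for h in (.018,.020,.022):
    O=Mz-R@np.array([.057,0,-h]); print('h',h,'O',O.round(4))
O=Mz-R@np.array([.057,0,-.02]); O=O+[0,0,.073-O[2]]
H=[f(351,222),f(447,235),f(437,331),f(340,318)]
hl=[refine(g,H[i],H[(i+1)%4],3) for i in range(4)]; hc=[X(hl[i-1],hl[i]) for i in range(4)]
S=[f(379,258),f(414,263),f(408,297),f(374,292)]
sl=[refine(g,S[i],S[(i+1)%4],2) for i in range(4)]; sc=[X(sl[i-1],sl[i]) for i in range(4)]
for nm,c in (('head',hc),('sock',sc)):
    P=np.array([(onpl(K,C,p,O,R[:,2])-O)@R for p in c])[:,:2]; e=np.roll(P,-1,0)-P
    print(nm,np.round(c,1).tolist(),'slotxy',P.mean(0).round(4),'len',np.linalg.norm(e,axis=1).round(4),'ang',[round((np.degrees(np.arctan2(*v[::-1]))+45)%90-45,1) for v in e])
l=[(onpl(K,C,f(*p),O,R[:,2])-O)@R for p in ((416,281),(442,283))]; q=l[1]-l[0]; print('line ang',np.degrees(np.arctan2(q[1],q[0])),np.array(l).round(4))
E
python3 a.py
```

```text
mark px [320.43243243 247.21621622]
mark tri [0.6311 0.09   0.0607] [[-0.6, -0.0], [0.1, 0.6], [-0.9, -0.1]]
psi lug edges [np.float64(0.07428091097243547), np.float64(0.0959573591066834)] [29, 36]
plate edge 0.0754056916150109 32
h 0.018 O [0.5703 0.0855 0.0708]
h 0.02 O [0.5699 0.0855 0.0728]
h 0.022 O [0.5695 0.0855 0.0747]
head [[294.4, 171.0], [343.5, 176.4], [337.7, 225.1], [289.1, 219.2]] slotxy [0.0038 0.0004] len [0.048  0.0479 0.0481 0.0476] ang [np.float64(-11.1), np.float64(-11.2), np.float64(-11.5), np.float64(-11.3)]
sock [[310.6, 190.5], [327.7, 189.6], [324.4, 208.5], [308.1, 206.4]] slotxy [0.0046 0.0018] len [0.0167 0.0187 0.0161 0.0158] ang [np.float64(-1.8), np.float64(-14.6), np.float64(-11.9), np.float64(-13.9)]
line ang 80.9274809760331 [[0.0071 0.0117 0.    ]
 [0.0091 0.0243 0.    ]]
```

```bash
python3 -m pendant '[[[0,0,0.19],[0.077,-0.306,0.043],0],[[0,0,0.19],[0.077,-0.306,0.043],0],[[0,0,0.19],[0.077,-0.306,0.043],0],[[0,0,0.19],[0.077,-0.306,0.043],0],[[0,0,0.19],[0.077,-0.306,0.043],0],[[0,0,0.19],[0.077,-0.306,0.043],0],[[0,0,0.19],[0.077,-0.306,0.043],0],[[0,0,0.19],[0.077,-0.306,0.043],0],[[0,0,0.19],[0.077,-0.306,0.043],0]]'
cat > b.py <<'E'
from m import *
im,K,C=snap('wrist'); np.savez('w2.npz',im=im,K=K,C=C)
cs,_=blobs(im,(105,150,50),(125,255,255),200)
for c in cs[:4]:
    m=cv2.minAreaRect(c); print(np.round(m[0],1),np.round(m[1],1),m[2],onplane(K,C,m[0],.093).round(4))
cv2.imwrite('pics/w2.png',cv2.resize(im[60:360,120:520],None,fx=2,fy=2,interpolation=2)[:,:,::-1])
E
python3 b.py
```

```text
t: 3.28
ee_pos: [0.4899, -0.2173, 0.16]
ee_rot: [[-0.982, 0.187, 0.001], [0.187, 0.982, -0.0], [-0.001, -0.0, -1.0]]
contact_force: [-0.4, 1.9, 0.5]
gripper_width: 0.0879
grip_force: 0.0
[317.  204.5] [75. 20.] 90.0 [ 0.486  -0.2181  0.093 ]
[415.   42.5] [34.6 43.1] 45.0 [ 0.3863 -0.1313  0.093 ]
```

View pics/w2.png

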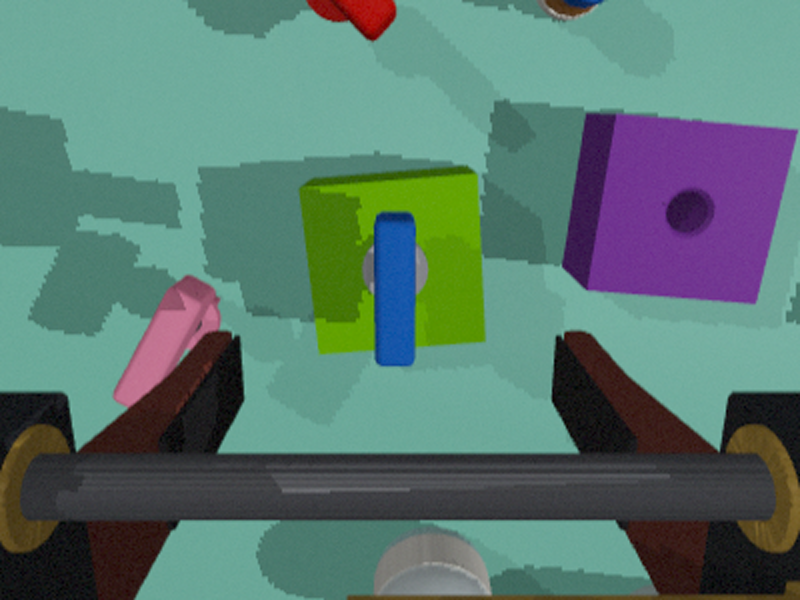

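The handle (crop 395,288) is aligned with the tool and sits between the fingers. The pink look-alike is near the left finger, so I'll half-close the gripper before descending.

```bash
cat > c.py <<'E'
from m import *
d=np.load('w2.npz');im,K,C=d['im'],d['K'],d['C'];g=im.astype(float).mean(2)
f=lambda x,y:np.array([x/2+120,y/2+60])
S=[f(302,187),f(475,175),f(485,341),f(319,354)]; sl=[refine(im[:,:,0].astype(float),S[i],S[(i+1)%4],4) for i in range(4)]
P=np.array([onplane(K,C,X(sl[i-1],sl[i]),.045) for i in range(4)]); print('stand',P.mean(0).round(4),np.linalg.norm(np.roll(P,-1,0)-P,axis=1).round(4))
for p in [(395,365),(395,222),(395,212),(375,300),(414,300)]: print(p,onplane(K,C,f(*p),.093).round(4))
print('collar',onplane(K,C,f(395,270),.05).round(4))
for z in (.0,.06): print('pink',onplane(K,C,f(205,320),z).round(4))
l=[refine(im[:,:,2].astype(float),f(x,225),f(x,360),3) for x in (375,414)]
for c,v,n in l:
    q=onplane(K,C,c+25*v,.093)-onplane(K,C,c-25*v,.093); print('yaw',np.arctan2(q[1],q[0]),n,onplane(K,C,c,.093).round(4))
print(env.read_state()['ee_rot'])
E
python3 c.py
```

```text
stand [ 0.489  -0.2186  0.045 ] [0.0804 0.0802 0.0802 0.0805]
(395, 365) [ 0.517  -0.2237  0.093 ]
(395, 222) [ 0.4604 -0.2128  0.093 ]
(395, 212) [ 0.4566 -0.2121  0.093 ]
(375, 300) [ 0.489  -0.2262  0.093 ]
(414, 300) [ 0.4918 -0.2113  0.093 ]
collar [ 0.4894 -0.2185  0.05  ]
pink [ 0.5101 -0.329   0.    ]
pink [ 0.4936 -0.3058  0.06  ]
yaw -0.20568935798307925 28 [ 0.4888 -0.2268  0.093 ]
yaw -0.17611015819759043 36 [ 0.4899 -0.211   0.093 ]
[[-9.82259351e-01  1.87526770e-01  5.27621848e-04]
 [ 1.87526721e-01  9.82259492e-01 -1.42377189e-04]
 [-5.44961102e-04 -4.09081310e-05 -9.99999851e-01]]
```

```bash
python3 -m pendant '[[[0,0,0],[0.001,-0.0014,0.02],110],[[0,0,0],[0.001,-0.0014,0.04],110],[[0,0,0],[0.001,-0.0014,0.06],110],[[0,0,0],[0.001,-0.0014,0.08],110],[[0,0,0],[0.001,-0.0014,0.092],110],[[0,0,0],[0.001,-0.0014,0.099],110],[[0,0,0],[0.001,-0.0014,0.099],110],[[0,0,0],[0.001,-0.0014,0.099],160],[[0,0,0],[0.001,-0.0014,0.099],190],[[0,0,0],[0.001,-0.0014,0.099],215],[[0,0,0],[0.001,-0.0014,0.099],235],[[0,0,0],[0.001,-0.0014,0.099],235],[[0,0,0],[0.001,-0.0014,0.099],235],[[0,0,0],[0.001,-0.0014,0.099],235]]' 40
```

```text
t: 5.08
ee_pos: [0.4882, -0.2198, 0.0609]
ee_rot: [[-0.982, 0.19, 0.0], [0.19, 0.982, 0.0], [-0.0, 0.0, -1.0]]
contact_force: [1.0, 2.0, 2.2]
gripper_width: 0.0159
grip_force: 40.0
```

```bash
python3 -m pendant '[[[0,0,0],[0,0,-0.02],235],[[0,0,0],[0,0,-0.05],235],[[0,0,0],[0,0,-0.08],235],[[0,0,0],[0,0,-0.11],235],[[0,0,0],[0,0,-0.13],235],[[0,0,0],[0,0,-0.14],235],[[0,0,0],[0,0,-0.14],235]]'
cat > t.py <<'E'
from m import *
from scipy.spatial.transform import Rotation as Ro
d=np.load('w1.npz');im,K,C=d['im'],d['K'],d['C']
psi=.08;R=frame(psi);mw=(320.43,247.2)
Mz=onplane(K,C,mw,.0645);O=Mz-R@np.array([.057,0,-.02])
hc=np.array([[294.4,171.0],[343.5,176.4],[337.7,225.1],[289.1,219.2]])
P=np.array([(onpl(K,C,p,O,R[:,2])-O)@R for p in hc]);s=P.mean(0)
e=np.roll(P,-1,0)-P;th=np.mean([(np.arctan2(v[1],v[0])+np.pi/4)%(np.pi/2)-np.pi/4 for v in e])
W=O+R@s
def target(zt,th=th,W=W,off=.046):
    kx=np.cos(th)*R[:,0]+np.sin(th)*R[:,1]; tz=-R[:,2]; tx=-kx
    return W+R[:,2]*(zt+off), np.array([tx,np.cross(tz,tx),tz]).T
def rel(p,Rt,p0,R0): return Ro.from_matrix(R0.T@Rt).as_rotvec().round(4),(R0.T@(p-p0)).round(4)
if __name__=='__main__':
    print('O',O.round(4),'s',s.round(4),'th',np.degrees(th),'W',W.round(4))
    st=env.read_state();p0,R0=np.array(st['ee_pos']),np.array(st['ee_rot'])
    for z in (.03,.015): print(z,*rel(*target(z),p0,R0),target(z)[0].round(4))
    print(st['contact_force'],st['ft_torque'],st['gripper_width'])
E
python3 t.py
```

```text
t: 5.95
ee_pos: [0.4881, -0.22, 0.2009]
ee_rot: [[-0.982, 0.19, 0.0], [0.19, 0.982, -0.0], [-0.0, -0.0, -1.0]]
contact_force: [-0.0, -0.5, -1.5]
gripper_width: 0.016
grip_force: 40.0
O [0.5698 0.0858 0.0728] s [ 0.0038  0.0001 -0.    ] th -10.99105841722478 W [0.5736 0.0862 0.0735]
0.03 [-0.0462 -0.1944 -0.0788] [-0.0113  0.3128  0.0528] [0.5585 0.085  0.148 ]
0.015 [-0.0462 -0.1944 -0.0788] [-0.0141  0.3136  0.0675] [0.5615 0.0852 0.1333]
[-0.03651643 -0.52469604 -1.45572182] [ 0.01496575  0.02273709 -0.02438734] 0.015973802744506313
```

```bash
python3 -m pendant '[[[-0.0462,-0.1944,-0.0788],[-0.005,0.06,0.0],235],[[-0.0462,-0.1944,-0.0788],[-0.0113,0.12,0.01],235],[[-0.0462,-0.1944,-0.0788],[-0.0113,0.18,0.02],235],[[-0.0462,-0.1944,-0.0788],[-0.0113,0.24,0.03],235],[[-0.0462,-0.1944,-0.0788],[-0.0113,0.28,0.04],235],[[-0.0462,-0.1944,-0.0788],[-0.0113,0.305,0.05],235],[[-0.0462,-0.1944,-0.0788],[-0.0113,0.3128,0.0528],235],[[-0.0462,-0.1944,-0.0788],[-0.0113,0.3128,0.0528],235],[[-0.0462,-0.1944,-0.0788],[-0.0113,0.3128,0.0528],235],[[-0.0462,-0.1944,-0.0788],[-0.0113,0.3128,0.0528],235]]'
cat > v.py <<'E'
from t import *
import sys
st=env.read_state();p0,R0=np.array(st['ee_pos']),np.array(st['ee_rot'])
print('tip-W in slot',(R.T@(p0+R0[:,2]*.046-W)).round(4),'F slot',(R.T@np.array(st['contact_force'])).round(2),'tq',(R.T@np.array(st['ft_torque'])).round(3),'tilt',np.arccos(-R0[:,2]@R[:,2]).round(4))
if len(sys.argv)>1:
    o=[]
    for n,b in (('top',(140,205)),('side',(180,210))):
        im,K,C=snap(n); u=proj(K,C,W);print(n,'W px',u.round(1)); x,y=int(u[0])-32,int(u[1])-45
        o.append(cv2.resize(im[y:y+75,x:x+66],None,fx=6,fy=6,interpolation=2))
    cv2.imwrite(sys.argv[1],np.hstack(o)[:,:,::-1])
E
python3 v.py pics/v1.png; python3 t.py
```

```text
t: 7.2
ee_pos: [0.5586, 0.0841, 0.1484]
ee_rot: [[-0.974, 0.109, 0.199], [0.115, 0.993, 0.016], [-0.195, 0.038, -0.98]]
contact_force: [-0.3, 0.4, -1.0]
gripper_width: 0.0155
grip_force: 40.0
tip-W in slot [ 0.0001 -0.0009  0.0303] F slot [-0.43  0.46 -0.96] tq [-0.016  0.108 -0.037] tilt 0.0005
top W px [243.9 187.1]
side W px [252.9 248.7]
O [0.5698 0.0858 0.0728] s [ 0.0038  0.0001 -0.    ] th -10.99105841722478 W [0.5736 0.0862 0.0735]
0.03 [ 0.0002  0.0004 -0.0011] [0.0002 0.0006 0.0003] [0.5585 0.085  0.148 ]
0.015 [ 0.0002  0.0004 -0.0011] [0.0002 0.0006 0.0153] [0.5615 0.0852 0.1333]
[-0.00552575 -0.01212705 -0.95111192] [0.02758906 0.16087872 0.02025977] 0.015530868277389072
```

View pics/v1.png

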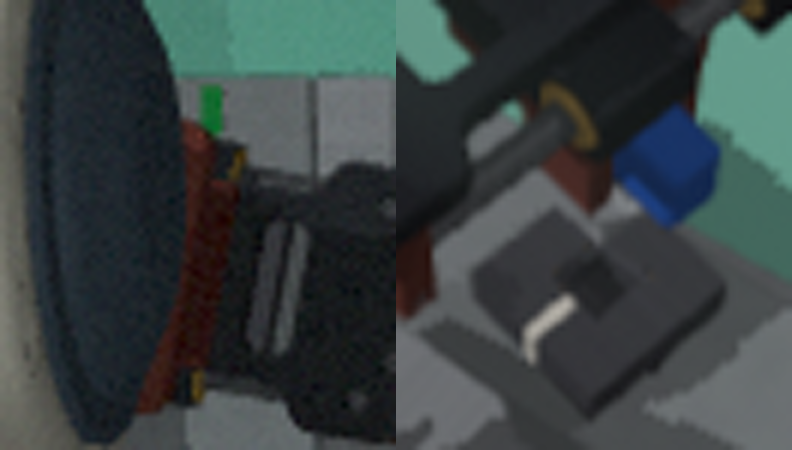

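The side view shows the key hanging above the socket, which is at about (253,250) in image pixels, near the prediction. Next I descend gently.

```bash
python3 -m pendant '[[[0,0,0],[0,0,0.006],235],[[0,0,0],[0,0,0.013],235],[[0,0,0],[0,0,0.02],235],[[0,0,0],[0,0,0.024],235],[[0,0,0],[0,0,0.026],235],[[0,0,0],[0,0,0.026],235]]'; python3 v.py;python3 -m pendant '[[[0,0,0],[0,0,0.001],235],[[0,0,0],[0,0,0.002],235],[[0,0,0],[0,0,0.003],235],[[0,0,0],[0,0,0.004],235]]'; python3 v.py
```

```text
t: 8.05
ee_pos: [0.5635, 0.0856, 0.1222]
ee_rot: [[-0.974, 0.108, 0.198], [0.113, 0.993, 0.016], [-0.195, 0.038, -0.98]]
contact_force: [0.7, -0.4, -0.1]
gripper_width: 0.0162
grip_force: 40.0
tip-W in slot [-0.0002  0.0002  0.0037] F slot [ 0.6  -0.46 -0.2 ] tq [ 0.026  0.176 -0.038] tilt 0.0006
t: 8.55
ee_pos: [0.5644, 0.0856, 0.1184]
ee_rot: [[-0.974, 0.108, 0.198], [0.113, 0.993, 0.016], [-0.195, 0.038, -0.98]]
contact_force: [-1.0, 0.3, -1.3]
gripper_width: 0.0158
grip_force: 40.0
tip-W in slot [-0.0001  0.0002 -0.0002] F slot [-1.25  0.35 -1.02] tq [ 0.002  0.124 -0.031] tilt 0.0005
```

```bash
python3 -m pendant '[[[0,0,0],[0,0,0.0007],235],[[0,0,0],[0,0,0.0014],235],[[0,0,0],[0,0,0.002],235],[[0,0,0],[0,0,0.002],235]]'; python3 v.py;python3 -m pendant '[[[0,0,0],[0,0,0.0007],235],[[0,0,0],[0,0,0.0014],235],[[0,0,0],[0,0,0.0014],235]]'; python3 v.py
```

```text
t: 9.05
ee_pos: [0.5647, 0.0857, 0.1164]
ee_rot: [[-0.974, 0.108, 0.198], [0.113, 0.993, 0.016], [-0.195, 0.038, -0.98]]
contact_force: [-0.3, -0.5, -0.9]
gripper_width: 0.0158
grip_force: 40.0
tip-W in slot [-0.0002  0.0002 -0.0022] F slot [-0.49 -0.51 -0.78] tq [-0.032  0.1    0.021] tilt 0.0005
t: 9.43
ee_pos: [0.565, 0.0856, 0.115]
ee_rot: [[-0.974, 0.108, 0.198], [0.113, 0.993, 0.016], [-0.195, 0.038, -0.98]]
contact_force: [-0.3, -0.1, -1.3]
gripper_width: 0.0156
grip_force: 40.0
tip-W in slot [-0.0002  0.0002 -0.0037] F slot [-0.53 -0.03 -1.2 ] tq [ 0.009  0.157 -0.004] tilt 0.0006
```

```bash
for i in 1 ; do python3 -m pendant '[[[0,0,0],[0,0,0.0007],235],[[0,0,0],[0,0,0.0014],235],[[0,0,0],[0,0,0.002],235]]' >/dev/null; python3 v.py; python3 -m pendant '[[[0,0,0],[0,0,0.0007],235],[[0,0,0],[0,0,0.0014],235],[[0,0,0],[0,0,0.002],235]]' >/dev/null; python3 v.py; done
```

```text
tip-W in slot [-0.0001  0.0002 -0.0056] F slot [-0.01 -0.65 -1.33] tq [-0.046  0.151 -0.052] tilt 0.0005
tip-W in slot [-0.0001  0.0002 -0.0076] F slot [-0.86  0.23 -1.94] tq [ 0.016  0.137 -0.011] tilt 0.0005
```

```bash
for i in 1 ; do python3 -m pendant '[[[0,0,0],[0,0,0.0007],235],[[0,0,0],[0,0,0.0014],235],[[0,0,0],[0,0,0.002],235]]' >/dev/null; python3 v.py; python3 -m pendant '[[[0,0,0],[0,0,0.0007],235],[[0,0,0],[0,0,0.0014],235],[[0,0,0],[0,0,0.002],235]]' >/dev/null; python3 v.py x.png;  done; cp x.png pics/v2.png
```

```text
tip-W in slot [-0.0002  0.0002 -0.0096] F slot [-0.76  0.23 -1.25] tq [ 0.041  0.095 -0.021] tilt 0.0005
tip-W in slot [-0.0001  0.0002 -0.0116] F slot [-0.65 -0.11 -1.54] tq [-0.015  0.117  0.003] tilt 0.0005
top W px [243.9 187.1]
side W px [252.9 248.7]
```

View pics/v2.png

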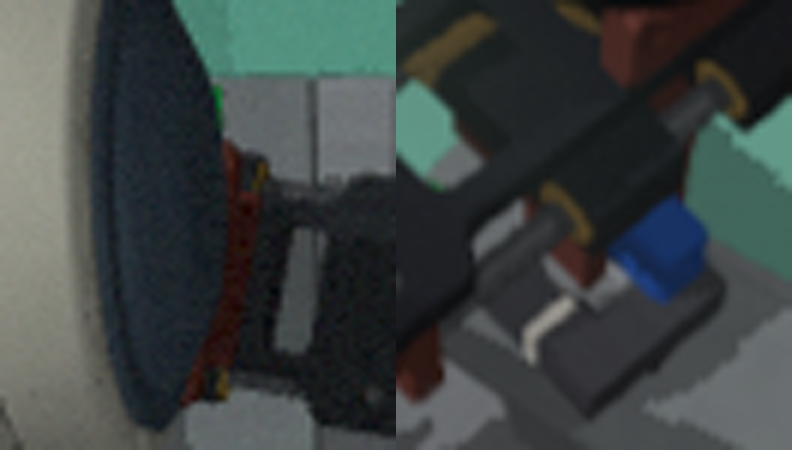

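The side view shows the collar just above the head at about (600,290) and the line unmoved, so the key is in the socket. Next I feel for the bottom.

```bash
python3 -m pendant '[[[0,0,0],[0,0,0.0005],235],[[0,0,0],[0,0,0.001],235],[[0,0,0],[0,0,0.001],235]]' >/dev/null; python3 v.py; python3 -m pendant '[[[0,0,0],[0,0,0.0005],235],[[0,0,0],[0,0,0.001],235],[[0,0,0],[0,0,0.001],235]]' >/dev/null; python3 v.py
```

```text
tip-W in slot [-0.0002  0.0002 -0.0126] F slot [-0.03  0.32 -0.98] tq [0.002 0.054 0.008] tilt 0.0005
tip-W in slot [-0.0002  0.0002 -0.0137] F slot [-0.26  0.18 -2.01] tq [-0.003  0.119  0.012] tilt 0.0006
```

```bash
python3 -m pendant '[[[0,0,0],[0,0,0.0003],235],[[0,0,0],[0,0,0.0006],235],[[0,0,0],[0,0,0.0006],235]]' >/dev/null; python3 v.py; python3 -m pendant '[[[0,0,0],[0,0,0.0003],235],[[0,0,0],[0,0,0.0006],235],[[0,0,0],[0,0,0.0006],235]]' >/dev/null; python3 v.py
```

```text
tip-W in slot [-0.0002  0.0002 -0.0142] F slot [ 0.34 -0.3  -2.18] tq [ 0.007  0.104 -0.084] tilt 0.0005
tip-W in slot [-0.0001  0.0002 -0.0145] F slot [-0.68 -0.03  0.92] tq [-0.01   0.316  0.008] tilt 0.0004
```

The bottom is felt: +2.5 N and z stops. I now find the centre of the play across the flats, so the turn doesn't wring the key.

```bash
cat > f.py <<'E'
from t import *
st=env.read_state();R0=np.array(st['ee_rot']);F=np.array(st['contact_force']);p=np.array(st['ee_pos'])+R0[:,2]*.046
print('F tool',(R0.T@F).round(2),'tip-W tool',((R0.T@(p-W))*1e3).round(2),'M tool',(R0.T@np.array(st['ft_torque'])).round(3))
E
python3 -m pendant '[[[0,0,0],[0,0.0004,-0.0005],235],[[0,0,0],[0,0.0008,-0.0005],235],[[0,0,0],[0,0.0008,-0.0005],235]]' >/dev/null; python3 f.py
python3 -m pendant '[[[0,0,0],[0,-0.0008,0],235],[[0,0,0],[0,-0.0012,0],235],[[0,0,0],[0,-0.0016,0],235],[[0,0,0],[0,-0.0016,0],235]]' >/dev/null; python3 f.py
```

```text
F tool [0.37 0.26 2.11] tip-W tool [ 0.22  0.97 14.39] M tool [ 0.025  0.134 -0.065]
F tool [-0.96  0.29  1.59] tip-W tool [ 0.22 -0.48 14.31] M tool [-0.19   0.124  0.003]
```

```bash
python3 -m pendant '[[[0,0,0],[0,0.0010,0],235],[[0,0,0],[0,0.0018,0],235],[[0,0,0],[0,0.0020,0],235],[[0,0,0],[0,0.0020,0],235]]' >/dev/null; python3 f.py
python3 -m pendant '[[[0,0,0],[0,-0.001,0],235],[[0,0,0],[0.0006,-0.001,0],235],[[0,0,0],[0.0008,-0.001,0],235],[[0,0,0],[0.0008,-0.001,0],235]]' >/dev/null; python3 f.py
python3 -m pendant '[[[0,0,0],[-0.0008,0,0],235],[[0,0,0],[-0.0016,0,0],235],[[0,0,0],[-0.0016,0,0],235]]' >/dev/null; python3 f.py
```

```text
F tool [ 0.02 -1.95  0.13] tip-W tool [ 0.16  1.15 14.26] M tool [ 0.248  0.147 -0.049]
F tool [-0.98 -0.82  1.55] tip-W tool [ 1.    0.38 14.28] M tool [-0.01   0.13   0.014]
F tool [2.39 0.01 0.65] tip-W tool [-0.36  0.35 14.32] M tool [0.022 0.471 0.021]
```

```bash
python3 -m pendant '[[[0,0,0],[0.0008,0,0],235],[[0,0,0.05],[0.0008,0,0],235],[[0,0,0.1],[0.0008,0,0],235],[[0,0,0.15],[0.0008,0,0],235],[[0,0,0.2],[0.0008,0,0],235],[[0,0,0.25],[0.0008,0,0],235],[[0,0,0.3],[0.0008,0,0],235],[[0,0,0.35],[0.0008,0,0],235],[[0,0,0.4],[0.0008,0,0],235],[[0,0,0.4],[0.0008,0,0],235]]'; python3 f.py; python3 v.py
```

```text
t: 16.02
ee_pos: [0.567, 0.0862, 0.1043]
ee_rot: [[-0.856, 0.478, 0.197], [0.491, 0.871, 0.017], [-0.164, 0.111, -0.98]]
contact_force: [0.8, 1.6, -3.2]
gripper_width: 0.0157
grip_force: 40.0
F tool [0.66 1.4  3.32] tip-W tool [ 0.57  0.3  14.54] M tool [-0.016  0.318 -0.043]
tip-W in slot [-0.0003  0.0006 -0.0145] F slot [ 0.23  1.53 -3.32] tq [0.19  0.255 0.043] tilt 0.001
```

```bash
python3 -m pendant '[[[0,0,0.05],[0,0,0.0001],235],[[0,0,0.1],[0,0,0.0001],235],[[0,0,0.15],[0,0,0.0002],235],[[0,0,0.2],[0,0,0.0002],235],[[0,0,0.25],[0,0,0.0003],235],[[0,0,0.3],[0,0,0.0003],235],[[0,0,0.35],[0,0,0.0004],235],[[0,0,0.4],[0,0,0.0004],235],[[0,0,0.4],[0,0,0.0004],235]]'; python3 f.py; python3 v.py pics/v3.png
```

```text
t: 17.15
ee_pos: [0.5672, 0.0864, 0.104]
ee_rot: [[-0.603, 0.773, 0.198], [0.791, 0.612, 0.017], [-0.108, 0.166, -0.98]]
contact_force: [0.2, 1.9, -2.4]
gripper_width: 0.0159
grip_force: 40.0
F tool [1.62 0.86 2.41] tip-W tool [ 0.7   0.24 14.92] M tool [-0.124  0.341 -0.061]
tip-W in slot [-0.0002  0.0007 -0.0149] F slot [-0.17  1.83 -2.41] tq [0.354 0.083 0.061] tilt 0.0011
top W px [243.9 187.1]
side W px [252.9 248.7]
```

View pics/v3.png

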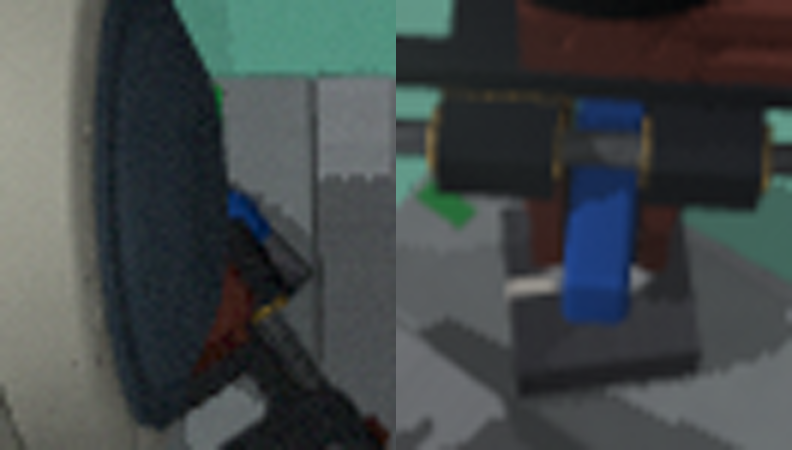

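The side view shows the line swung with the key; it is now at crop (530,287), heading towards the mark at (445,200). I continue the turn.

```bash
python3 -m pendant '[[[0,0,0.05],[0,0,0.0001],235],[[0,0,0.1],[0,0,0.0001],235],[[0,0,0.15],[0,0,0.0002],235],[[0,0,0.2],[0,0,0.0002],235],[[0,0,0.25],[0,0,0.0003],235],[[0,0,0.3],[0,0,0.0003],235],[[0,0,0.35],[0,0,0.0004],235],[[0,0,0.4],[0,0,0.0004],235],[[0,0,0.45],[0,0,0.0005],235],[[0,0,0.5],[0,0,0.0005],235],[[0,0,0.55],[0,0,0.0005],235],[[0,0,0.55],[0,0,0.0005],235]]'; python3 f.py; python3 v.py pics/v4.png
python3 - <<'E'
from t import *
st=env.read_state();kx=-(R.T@np.array(st['ee_rot']))[:,0]; print('key x in slot deg',np.degrees(np.arctan2(kx[1],kx[0])))
im,K,C=snap('side');np.savez('s4.npz',im=im,K=K,C=C)
E
```

```text
t: 18.75
ee_pos: [0.5675, 0.0864, 0.1036]
ee_rot: [[-0.11, 0.974, 0.198], [0.994, 0.109, 0.017], [-0.005, 0.199, -0.98]]
contact_force: [2.8, 2.1, -4.9]
gripper_width: 0.0156
grip_force: 40.0
F tool [1.78 1.99 5.35] tip-W tool [ 0.72  0.09 15.38] M tool [-0.236  0.51  -0.093]
tip-W in slot [ 0.0001  0.0007 -0.0154] F slot [ 1.94  1.84 -5.35] tq [ 0.517 -0.22   0.093] tilt 0.0011
top W px [243.9 187.1]
side W px [252.9 248.7]
key x in slot deg -88.24322264570908
```

View pics/v4.png

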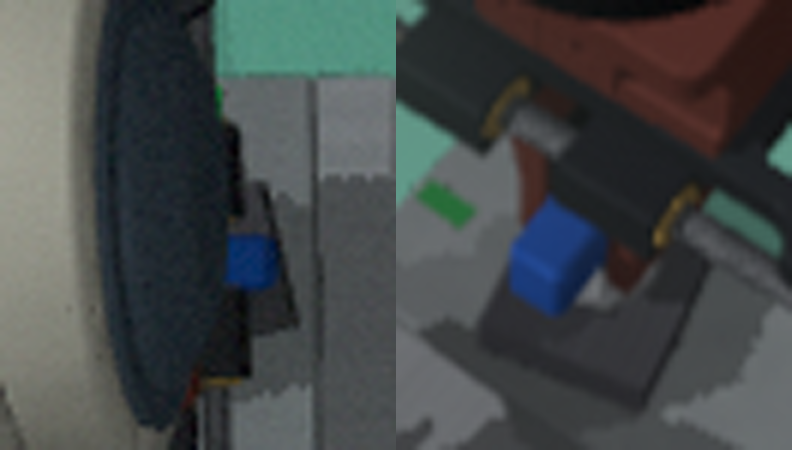

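The line is now hidden under the handle, but the head edges are visible. I measure their directions, which are parallel to the socket flats.

```bash
cat > e.py <<'E'
from t import *
T=snap('top');S=snap('side')
cv2.imwrite('pics/v5.png',np.hstack([cv2.resize(T[0][160:210,240:280],None,fx=10,fy=10,interpolation=2),cv2.resize(S[0][230:280,225:265],None,fx=10,fy=10,interpolation=2)])[:,:,::-1])
def ang(V,a,b,w=2.5):
    im,K,C=V; c,v,n=refine(im.astype(float).mean(2),a,b,w)
    q=R.T@(onpl(K,C,c+8*v,W,R[:,2])-onpl(K,C,c-8*v,W,R[:,2])); print(np.round(c,1),n,(np.degrees(np.arctan2(q[1],q[0]))+45)%90-45)
t=lambda X,Y:(211+X/6,142+Y/6); s=lambda X,Y:(220+(X-396)/6,203+Y/6)
ang(T,t(262,185),t(298,325)); ang(S,s(483,342),s(640,405)); ang(S,s(640,405),s(708,270))
E
python3 e.py
```

```text
[257.9 184.4] 40 12.522145554135022
[247.2 266.3] 40 13.185101235908832
[266.6 259.4] 40 12.77237844152819
```

View pics/v5.png

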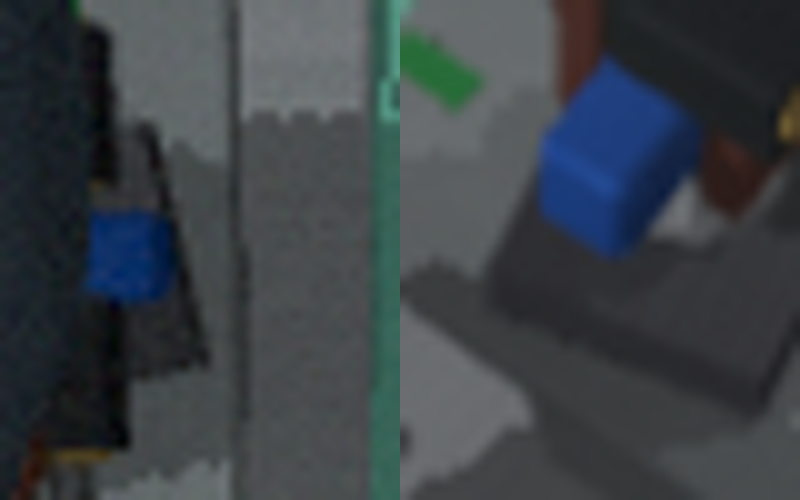

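All three edges put the line about 12.7° short of the mark, so I turn 0.22 rad more.

```bash
python3 -m pendant '[[[0,0,0.04],[0,0,0.0001],235],[[0,0,0.08],[0,0,0.0001],235],[[0,0,0.12],[0,0,0.0002],235],[[0,0,0.16],[0,0,0.0002],235],[[0,0,0.2],[0,0,0.0002],235],[[0,0,0.22],[0,0,0.0002],235],[[0,0,0.22],[0,0,0.0002],235],[[0,0,0.22],[0,0,0.0002],235]]'; python3 f.py; python3 v.py
cat > e2.py <<'E'
from t import *
T=snap('top');S=snap('side')
def ang(V,a,b,rot,w=4):
    im,K,C=V; u=[]
    for p in (a,b):
        q=onpl(K,C,p,W,R[:,2])-W; k=R@Ro.from_rotvec([0,0,rot]).as_matrix()@R.T; u.append(proj(K,C,W+k@q))
    c,v,n=refine(im.astype(float).mean(2),*u,w)
    q=R.T@(onpl(K,C,c+8*v,W,R[:,2])-onpl(K,C,c-8*v,W,R[:,2])); print(np.round(c,1),n,(np.degrees(np.arctan2(q[1],q[0]))+45)%90-45)
t=lambda X,Y:(211+X/6,142+Y/6); s=lambda X,Y:(220+(X-396)/6,203+Y/6)
ang(T,t(262,185),t(298,325),-.2); ang(S,s(483,342),s(640,405),-.2); ang(S,s(640,405),s(708,270),-.2)
cv2.imwrite('pics/v6.png',np.hstack([cv2.resize(T[0][160:210,240:280],None,fx=10,fy=10,interpolation=2),cv2.resize(S[0][230:280,225:265],None,fx=10,fy=10,interpolation=2)])[:,:,::-1])
E
python3 e2.py
```

```text
t: 20.0
ee_pos: [0.5676, 0.0864, 0.1034]
ee_rot: [[0.106, 0.974, 0.198], [0.994, -0.112, 0.017], [0.039, 0.195, -0.98]]
contact_force: [3.3, 4.5, -6.0]
gripper_width: 0.0153
grip_force: 40.0
F tool [4.61 1.53 6.62] tip-W tool [ 0.68 -0.03 15.56] M tool [-0.294  0.806 -0.046]
tip-W in slot [ 0.0001  0.0007 -0.0156] F slot [ 2.37  4.24 -6.61] tq [ 0.736 -0.442  0.045] tilt 0.001
[258.5 188.3] 35 -0.5520944642465508
[243.9 264.5] 40 -2.0173846350020312
[264.4 262.4] 39 -0.14884969286481464
```

The head is now at −0.9° on average, so the screw is at about 1.41 rad. I back the key off into its play, then withdraw along the axis.

```bash
python3 -m pendant '[[[0,0,0],[0,0,0],235],[[0,0,-0.04],[0,0,0],235],[[0,0,-0.08],[0,0,0],235],[[0,0,-0.11],[0,0,0],235],[[0,0,-0.11],[0,0,0],235]]'; python3 f.py; python3 -m pendant '[[[0,0,0],[0,0,-0.001],235],[[0,0,0],[0,0,-0.002],235],[[0,0,0],[0,0,-0.004],235],[[0,0,0],[0,0,-0.006],235]]'; python3 f.py
```

```text
t: 20.72
ee_pos: [0.5673, 0.086, 0.1038]
ee_rot: [[-0.001, 0.98, 0.198], [1.0, -0.003, 0.016], [0.016, 0.198, -0.98]]
contact_force: [0.2, 2.7, -0.8]
gripper_width: 0.0156
grip_force: 40.0
F tool [ 2.71 -0.01  0.9 ] tip-W tool [ 0.34 -0.17 15.06] M tool [0.282 0.497 0.006]
t: 21.22
ee_pos: [0.5661, 0.0859, 0.1096]
ee_rot: [[-0.001, 0.98, 0.198], [1.0, -0.003, 0.016], [0.016, 0.198, -0.98]]
contact_force: [1.1, 2.7, -3.2]
gripper_width: 0.016
grip_force: 40.0
F tool [2.68 0.4  3.4 ] tip-W tool [ 0.27 -0.16  9.18] M tool [0.255 0.426 0.002]
```

```bash
python3 -m pendant '[[[0,0,0],[0.0004,0,-0.001],235],[[0,0,0],[0.0004,0,-0.003],235],[[0,0,0],[0.0004,0,-0.006],235],[[0,0,0],[0.0004,0,-0.01],235],[[0,0,0],[0.0004,0,-0.02],235],[[0,0,0],[0.0004,0,-0.035],235],[[0,0,0],[0.0004,0,-0.055],235],[[0,0,0],[0.0004,0,-0.07],235],[[0,0,0],[0.0004,0,-0.07],235]]'
python3 - <<'E'
from t import *
st=env.read_state();p0,R0=np.array(st['ee_pos']),np.array(st['ee_rot'])
Rt=np.array([[-.982,.19,0],[.19,.982,0],[0,0,-1.]])
for z in (.2,.1): print(rel(np.array([.4882,-.2198,z]),Rt,p0,R0))
Rt=Ro.from_rotvec([0,0,-np.pi/2]).as_matrix()@Rt
print('cw90',rel(np.array([.4882,-.2198,.2]),Rt,p0,R0),st['q'],Rt)
E
```

```text
t: 22.35
ee_pos: [0.553, 0.0853, 0.1807]
ee_rot: [[-0.001, 0.979, 0.202], [1.0, -0.003, 0.017], [0.017, 0.202, -0.979]]
contact_force: [-0.1, 0.1, -1.7]
gripper_width: 0.0157
grip_force: 40.0
(array([ 0.1813,  0.126 , -1.3755]), array([-0.3047, -0.0588, -0.037 ]))
(array([ 0.1813,  0.126 , -1.3755]), array([-0.3064, -0.079 ,  0.0609]))
cw90 (array([ 0.2008, -0.0362,  0.1895]), array([-0.3047, -0.0588, -0.037 ])) [  5.36899796 -12.2287257   92.23597781  -0.13441344  88.32048457
   5.41186372] [[ 0.19   0.982  0.   ]
 [ 0.982 -0.19   0.   ]
 [ 0.     0.    -1.   ]]
```

```bash
python3 -m pendant '[[[0.1813,0.126,-1.3755],[-0.04,0,-0.037],235],[[0.1813,0.126,-1.3755],[-0.09,-0.01,-0.037],235],[[0.1813,0.126,-1.3755],[-0.14,-0.03,-0.037],235],[[0.1813,0.126,-1.3755],[-0.19,-0.04,-0.037],235],[[0.1813,0.126,-1.3755],[-0.24,-0.05,-0.037],235],[[0.1813,0.126,-1.3755],[-0.28,-0.0588,-0.037],235],[[0.1813,0.126,-1.3755],[-0.3,-0.0588,-0.037],235],[[0.1813,0.126,-1.3755],[-0.3047,-0.0588,-0.037],235],[[0.1813,0.126,-1.3755],[-0.3047,-0.0588,-0.037],235],[[0.1813,0.126,-1.3755],[-0.3047,-0.0588,-0.037],235],[[0.1813,0.126,-1.3755],[-0.3047,-0.0588,-0.037],235],[[0.1813,0.126,-1.3755],[-0.3047,-0.0588,-0.037],235],[[0.1813,0.126,-1.3755],[-0.3047,-0.0588,-0.037],235]]'
python3 - <<'E'
from t import *
st=env.read_state();p0,R0=np.array(st['ee_pos']),np.array(st['ee_rot'])
Rt=np.array([[-.982,.19,0],[.19,.982,0],[0,0,-1.]])
print(rel(np.array([.4882,-.2198,.1]),Rt,p0,R0))
S=snap('side');T=snap('top')
def ang(V,a,b,rot=-.21,w=4):
    im,K,C=V; u=[]
    for p in (a,b):
        q=onpl(K,C,p,W,R[:,2])-W; k=R@Ro.from_rotvec([0,0,rot]).as_matrix()@R.T; u.append(proj(K,C,W+k@q))
    c,v,n=refine(im.astype(float).mean(2),*u,w)
    q=R.T@(onpl(K,C,c+8*v,W,R[:,2])-onpl(K,C,c-8*v,W,R[:,2])); print(np.round(c,1),n,(np.degrees(np.arctan2(q[1],q[0]))+45)%90-45)
t=lambda X,Y:(211+X/6,142+Y/6); s=lambda X,Y:(220+(X-396)/6,203+Y/6)
ang(T,t(262,185),t(298,325)); ang(S,s(483,342),s(640,405)); ang(S,s(640,405),s(708,270))
cv2.imwrite('pics/v7.png',np.hstack([cv2.resize(T[0][150:210,210:270],None,fx=6,fy=6,interpolation=2),cv2.resize(S[0][220:280,215:275],None,fx=6,fy=6,interpolation=2)])[:,:,::-1])
E
```

```text
t: 23.98
ee_pos: [0.4876, -0.2198, 0.1978]
ee_rot: [[-0.982, 0.19, -0.004], [0.19, 0.982, -0.0], [0.004, -0.001, -1.0]]
contact_force: [-0.3, -0.4, -1.0]
gripper_width: 0.0159
grip_force: 40.0
(array([-0.0011, -0.0036, -0.0002]), array([-0.001 ,  0.0002,  0.0978]))
[258.5 187.4] 40 -0.4771633761165788
[243.7 264.4] 40 -1.9897311785097997
[264.5 262.4] 40 -0.13623771514014038
```

View pics/v7.png

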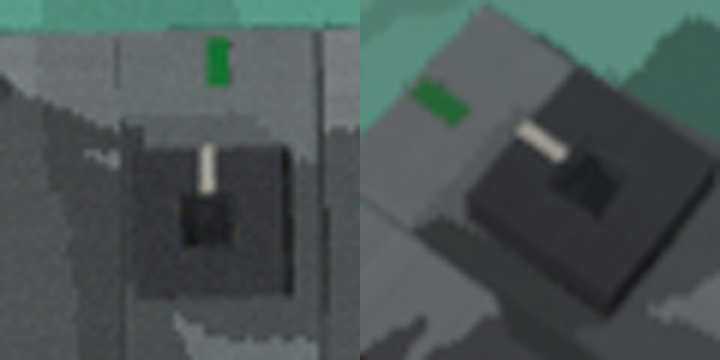

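Both views show the white line pointing straight at the green mark (top: line (207,165), mark (218,62)). Next I lower the key into the stand.

```bash
python3 -m pendant '[[[-0.0011,-0.0036,0],[-0.001,0,0.03],235],[[-0.0011,-0.0036,0],[-0.001,0,0.06],235],[[-0.0011,-0.0036,0],[-0.001,0,0.085],235],[[-0.0011,-0.0036,0],[-0.001,0,0.098],235],[[-0.0011,-0.0036,0],[-0.001,0,0.098],235],[[-0.0011,-0.0036,0],[-0.001,0,0.1],235]]'; python3 -m pendant '[[[0,0,0],[0,0,0.002],235],[[0,0,0],[0,0,0.004],235],[[0,0,0],[0,0,0.006],235],[[0,0,0],[0,0,0.008],235],[[0,0,0],[0,0,0.01],235],[[0,0,0],[0,0,0.012],235]]'
```

```text
t: 24.82
ee_pos: [0.4889, -0.2205, 0.0992]
ee_rot: [[-0.982, 0.19, 0.002], [0.19, 0.982, -0.001], [-0.002, -0.001, -1.0]]
contact_force: [0.9, 0.2, -1.9]
gripper_width: 0.0158
grip_force: 40.0
t: 25.58
ee_pos: [0.4882, -0.22, 0.0855]
ee_rot: [[-0.982, 0.19, -0.0], [0.19, 0.982, 0.0], [0.0, 0.0, -1.0]]
contact_force: [0.3, 1.0, -0.8]
gripper_width: 0.016
grip_force: 40.0
```

```bash
python3 -m pendant '[[[0,0,0],[0,0,0.004],235],[[0,0,0],[0,0,0.008],235],[[0,0,0],[0,0,0.012],235],[[0,0,0],[0,0,0.016],235],[[0,0,0],[0,0,0.02],235],[[0,0,0],[0,0,0.022],235],[[0,0,0],[0,0,0.022],235]]'; python3 -m pendant '[[[0,0,0],[0,0,0.001],235],[[0,0,0],[0,0,0.0015],235],[[0,0,0],[0,0,0.0015],235]]'
```

```text
t: 26.45
ee_pos: [0.4881, -0.22, 0.0633]
ee_rot: [[-0.982, 0.19, -0.001], [0.19, 0.982, 0.0], [0.001, 0.0, -1.0]]
contact_force: [-0.2, 0.3, -1.9]
gripper_width: 0.0158
grip_force: 40.0
t: 26.82
ee_pos: [0.4882, -0.22, 0.0623]
ee_rot: [[-0.982, 0.19, -0.0], [0.19, 0.982, 0.0], [0.0, 0.0, -1.0]]
contact_force: [-1.6, 2.5, 0.9]
gripper_width: 0.0158
grip_force: 40.0
```

```bash
python3 -m pendant '[[[0,0,0],[0,0,0],225],[[0,0,0],[0,0,0],215],[[0,0,0],[0,0,0],190],[[0,0,0],[0,0,0],160],[[0,0,0],[0,0,0],130],[[0,0,0],[0,0,0],110],[[0,0,0],[0,0,0],110],[[0,0,0],[0,0,-0.01],110],[[0,0,0],[0,0,-0.03],110],[[0,0,0],[0,0,-0.06],110],[[0,0,0],[0,0,-0.1],110],[[0,0,0],[0,0,-0.14],110],[[0,0,0],[0,0,-0.14],110],[[0,0,0],[0,0,-0.14],110]]'
python3 - <<'E'
from h import *
S=snap('side');W=snap('wrist')
cv2.imwrite('pics/v8.png',np.hstack([cv2.resize(S[0][100:200,340:440],None,fx=4,fy=4,interpolation=2),cv2.resize(W[0][120:320,220:420],None,fx=2,fy=2)])[:,:,::-1])
E
```

```text
t: 28.58
ee_pos: [0.4883, -0.2201, 0.2026]
ee_rot: [[-0.982, 0.19, 0.001], [0.19, 0.982, -0.0], [-0.001, -0.0, -1.0]]
contact_force: [-0.1, -0.4, -0.6]
gripper_width: 0.0499
grip_force: 0.0
```

View pics/v8.png

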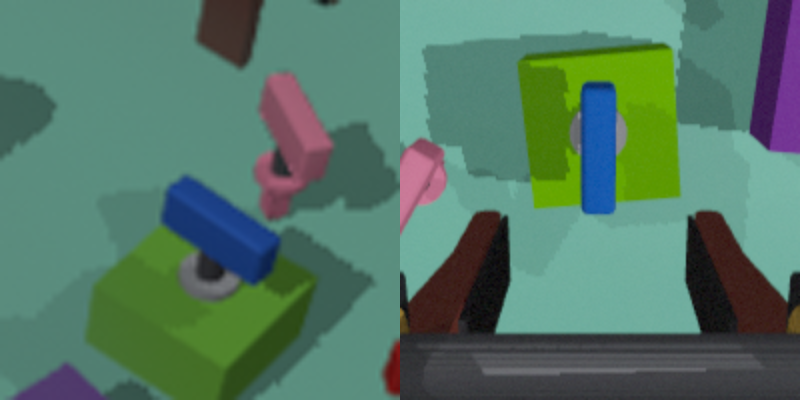

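The key stands upright in the green stand with its collar flat on the block, and the gripper is clear. I hand the job in.

```bash
python3 -c "
from plant import env
print(env.job_done())"
```

```text
the job is handed in; nothing more can be done
None
```

I seated the key fully in the socket, turned the screw until its white line pointed at the green mark (about 1.41 rad by my camera estimate), and stood the key back in its green stand, released. I then handed the job in at about 29 s; no verdict came back.

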